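# Turn the reagent carousel to its gate and fetch the dropper bottle

## Task

Turn the reagent carousel by its crank knob until the one bottle with a rubber dropper teat stands squarely in the gate, the gap in the steel guard ring, then lift it straight out there and stand it gently, upright, in the white spill tray beside the spot plate. Leave the flat-capped bottles seated in their cups and do not disturb the other things on the bench.

Things in the scene. Friction and masses are not known exactly. Their poses are not given: they have to be found in the camera images.
- carousel: carousel stand, fixed: grey base, radius 109 mm, and on six posts a flat steel guard ring (inner radius 82, outer 106, z 93 to 97). Origin on the turning axis at worktop level, z up. The ring is open at one place, the gate, towards the body's -x (roughly to the robot). The ring reaches over every bottle's outer shoulder, 2 mm above it: a bottle lifts out only at the gate
- gate (a point): middle of the gate where a bottle stands to be lifted out: in plan 66 mm from the turning axis, at the height of the ring's top (z 97 mm). The gate is a straight radial slot through the ring, 52 mm wide, and lets a bottle body of 39 mm diameter pass upwards: the bottle's centre must be within about 5 mm of this point in plan, better 3
- rotor (a joint): angle of the rotor, rad, counter-clockwise from above, 0 at the start; no end stops, no detents, stays where left (friction 0.06 N m). The white rotor has six bottle cups 60 degrees apart, centres 66 mm from the axis, floor at z 20 mm, rim at z 50, bore 41.6. The cup nearest the gate at the start is empty, the others hold bottles
- crank (a point): crank knob that turns the rotor: upright black spinner knob, 14 mm diameter, 30 mm from the turning axis. Point on its centre line at z 142 mm; the knob reaches from z 122 (top of a grey crank arm 20 mm wide) to z 160, above all bottles (top at z 124). It spins freely on its axle, so a gripper holding it can keep its yaw while carrying it round; takes 2 to 4 N
- dropper_bottle_center (a point): centre of the dropper bottle, the one to fetch, the only one with a rubber teat; 70 g, 104 mm tall, point 52 above its foot: amber body 39 diameter up to 71, black collar 21 diameter 66 to 83, teat 16 wide 82 to 104. Upright in a cup, foot at z 20. Only teat and collar top (z 97 to 124) stand above the ring: pinch there from above; neighbours' necks are 66 away
- capped_bottle_1_center (a point): centre (half-way up) of one of the four other bottles, 85 tall, point 42.5 above its foot: the same amber body 39 diameter up to 71, but a flat ribbed black screw cap 21 diameter and no teat. Stands in a cup of the rotor
- capped_bottle_2_center (a point): centre (half-way up) of one of the four other bottles, 85 tall, point 42.5 above its foot: the same amber body 39 diameter up to 71, but a flat ribbed black screw cap 21 diameter and no teat. Stands in a cup of the rotor
- capped_bottle_3_center (a point): centre (half-way up) of one of the four other bottles, 85 tall, point 42.5 above its foot: the same amber body 39 diameter up to 71, but a flat ribbed black screw cap 21 diameter and no teat. Stands in a cup of the rotor
- capped_bottle_4_center (a point): centre (half-way up) of one of the four other bottles, 85 tall, point 42.5 above its foot: the same amber body 39 diameter up to 71, but a flat ribbed black screw cap 21 diameter and no teat. Stands in a cup of the rotor
- spill_tray_in (a point): centre of the inner floor of the white spill tray, 4 above the worktop; x and y along the tray's sides. The tray is fixed, 130 (x) by 110 (y) outside, walls 4 thick, their top 16 above the worktop (mm)
- spot_plate: white porcelain spot plate, 121 x 92 x 13, lying left of the spill tray; bystander, origin at its underside
- streak_block_loose: cream unglazed streak block, 68 x 140 x 44, lying at the right; bystander, origin at its underside
- balance: black pocket balance, 70 x 120 x 24, closed; bystander, origin at its underside
- measuring_cylinder: glass measuring cylinder, 42 wide, 165 tall, standing at the back right; bystander, origin at its underside
- tweezers: steel tweezers, 15 x 89 x 10, at the front left; bystander, origin at its underside
- stirring_rod: steel stirring rod, 163 x 12 x 4, left of the spot plate; bystander, origin at its underside
There are look-alikes about, which are no part of the job. Leave any red or turquoise look-alike of the part that bears capped_bottle_4_center alone.

How it is judged (in metres and radians):
On the way, in this order (a step that is already met when the one before it is completed fails the run):
1. the dropper bottle stands in the gate (its centre within 10 mm of the gate's in plan) (horizontal distance between dropper_bottle_center and gate below 0.01 m), for 0.2 s.
2. the dropper bottle has been lifted out over the guard ring (z of dropper_bottle_center in the frame of carousel above 0.145 m), for 0.1 s.
At the end, for the whole second after the job is handed in: the dropper bottle stands upright (within 0.1 rad) and at rest on the floor of the spill tray, wholly inside its walls; the four flat-capped bottles still stand upright in their cups (x of dropper_bottle_center in the frame of spill_tray_in between -0.045 and 0.045 m and y of dropper_bottle_center in the frame of spill_tray_in between -0.036 and 0.036 m and z of dropper_bottle_center in the frame of spill_tray_in between 0.046 and 0.058 m and angle between dropper_bottle_center's own z axis and vertical below 0.1 rad and linear speed of dropper_bottle below 0.02 m/s and z of capped_bottle_1_center in the frame of carousel between 0.055 and 0.075 m and horizontal distance between each of capped_bottle_1_center, capped_bottle_2_center, capped_bottle_3_center, capped_bottle_4_center and carousel below 0.075 m and angle between each of capped_bottle_1_center, capped_bottle_2_center, capped_bottle_3_center, capped_bottle_4_center's own z axis and vertical below 0.15 rad and z of capped_bottle_2_center in the frame of carousel between 0.055 and 0.075 m and z of capped_bottle_3_center in the frame of carousel between 0.055 and 0.075 m and z of capped_bottle_4_center in the frame of carousel between 0.055 and 0.075 m); the robot touches nothing.
It fails at once if the dropper bottle is dropped (falls faster than 0.5 m/s with no finger on it) (contact force between the fingers and dropper_bottle below 0.02 N and linear speed of dropper_bottle above 0.5 m/s).
It fails at once if the dropper bottle is tipped over (tilted more than 0.6 rad) (angle between dropper_bottle_center's own z axis and vertical above 0.6 rad).
It fails at once if a flat-capped bottle is pulled out of its cup or tipped (z of any of capped_bottle_1_center, capped_bottle_2_center, capped_bottle_3_center, capped_bottle_4_center in the frame of carousel above 0.09 m or angle between any of capped_bottle_1_center, capped_bottle_2_center, capped_bottle_3_center, capped_bottle_4_center's own z axis and vertical above 0.3 rad).
It fails at once if a bystander is moved more than 30 mm (distance of any of spot_plate, streak_block_loose, balance, measuring_cylinder, tweezers, stirring_rod from where it was at the start of the episode above 0.03 m).
It also fails if it takes over 64 s, if anything falls off the work surface, if the arm or the gripper's body presses on something with over 40 N, if the wrist force passes 120 N, or if a joint passes its speed limit or range.

## Robot

A 6-joint arm with a two-finger parallel gripper is mounted at the origin on a cart in front of the work surface, level with it; the furniture and walls round the work are solid. World frame = base frame: x ahead of the robot, y to its left, z up, the work surface at z = 0. Lengths are in mm, angles in rad, forces in N, time in s.
With the tool pointing down it reaches from about 375 to 825 mm from the base axis. Payload 5.5 kg.
Tool frame: the origin (TCP) lies midway between the tips of the shut fingers; the grasp point (between the pads) lies 19 mm behind it; z points along the fingers, x is the direction in which the jaws open and shut, and the axes are right-handed (so a half turn about z gives the same grasp; the last joint's range is limited). The gripper opens to 85 mm and grips with 20 to 120 N. Pads are 22 mm wide; open, the fingers measure 114 mm over their backs; the gripper's body (76 mm by 85 mm) begins 54 mm behind the grasp point. The pads swing forward as they close: fully open they stand 13 mm farther back than shut.
Start: joints at [1.11, 0.314, -0.047, 1.21, 0, 1.571], TCP at [266.795, 537.415, 231.299] pointing down, gripper open.
Joint ranges: [-2.67, 2.67], [-0.69, 1.73], [-1.03, 1.25], [-2.08, 2.16], [-1.42, 1.45], [-3.14, 3.14]. Speed limits (rad/s): [2.39, 2.39, 3.01, 3.14, 3.14, 3.14].

## Interface

Orientations are given as a rotation vector (axis times angle).
In Python, from station import ctrl gives the robot as it stands. The module is installed in compiled form; this text tells all that it offers.
- The arm moves only by the tool move_arm, never from a script. Its argument "commands" is a list of rows, each a list of 3 entries, a list of its own where there are three numbers: the shift along the world's x, y, z in mm, then the turn, a rotation vector about the world's x, y, z in rad, then the opening, from -1 (shut) to 1 (fully open). In form: [[[tx, ty, tz], [rx, ry, rz], fingers], ...]. A call has 1 to 12 rows; each row shifts and turns the commanded pose from where the row before left it; what a row does not reach is not made up. A row lasts 1/10 s, in which the tool goes at most 50 mm and 8.59 degrees, less where a joint would pass 70% of its speed; a pose out of reach is approached as far as the arm can. A call is refused whole if a number of a shift passes 50 or a number of a turn 0.15, either way. A call with a gripper value outside its range is refused whole. The fingers move at their own pace and stop on an object; the grip force is fixed at half the most. Time passes only in rows, so rows that do not move let the fingers close. It gives the time, the measured TCP pose, the force and the opening at its end, in the units of the state.
- ctrl.get_obs(): the state, without advancing time (a new reading comes with each control period).
- ctrl.grab_frame(name): name is "scene" or "top" or "wrist"; returns the picture (420x560x3 uint8, blue, green, red); there is no depth.
- ctrl.calibration(name): a dict with "fx", "fy", "cx", "cy" (pixels), "rvec" (rotation vector, rad) and "tvec" (3), from world to camera coordinates, as OpenCV has them; the wrist camera has in their place "mount" (4x4, takes a point from camera to tool coordinates, whose origin is the TCP and whose axes are the tool frame's). Camera axes: x right, y down, z forward; pixel columns grow to the right and rows downward; lengths in mm; the calibration is good to about 2 mm. A picture is of the moment at which its call begins: read the wrist's pose just before it. calibration takes no time and is no camera call.
- ctrl.sign_off(): hands the job in, once; it reports no verdict.
The state is a dict: "time_s": time; "joint_pos": joint angles; "qd": joint speeds; "tau": joint torques, N m; "tool_pos": TCP position; "tcp_rot": TCP orientation; "ft_force": force on the tool from outside, world axes, zero at the start; "wrist_torque": the same for the moment, N m; "grip_width": opening from 0.0 (shut) to 1.0 (fully open).
Only numpy, scipy, OpenCV 4.12 (cv2) and the standard library are available. Lean on these libraries where they do the work, as an engineer would, in place of code of your own. Each camera call takes 0.05 s, during which the arm holds its last target.

## Working session

There is one attempt and no reset: what is moved stays moved. The work goes in short steps, Python scripts to look and compute and a tool call to move; the robot and the scene stay as the last step left them, time stands still between calls to the robot, and variables do not carry over. Pictures are saved under pics/ and viewed, and the job is handed in when it is done.

Besides the shell and the picture viewer there is one more tool, called after ">>>" in YAML: its name, and indented under it one key for each argument. move_arm: Moves the arm, as the interface text tells. Its arguments: {"type":"object","properties":{"commands":{"type":"array"}},"required":["commands"]}

```bash
mkdir -p pics; ls
python3 - <<'E'
from station import ctrl
import cv2
o=ctrl.get_obs(); print({k:o[k] for k in('time_s','tool_pos','tcp_rot','grip_width','ft_force')})
for n in('scene','top'):
    cv2.imwrite(f'pics/{n}0.png',ctrl.grab_frame(n)); print(ctrl.calibration(n))
print(ctrl.calibration('wrist'))
E
```

```text
pics
{'time_s': 0.0, 'tool_pos': array([266.5277165 , 536.9092245 , 230.42698058]), 'tcp_rot': array([ 2.66925396e+00,  1.65501133e+00, -2.26774576e-03]), 'grip_width': 0.9999706068965868, 'ft_force': array([-0.27899778,  0.7030023 , -0.52368901])}
{'fx': 391.12943710064764, 'fy': 391.12943710064764, 'cx': 274.88264385092936, 'cy': 213.35999783812167, 'rvec': array([ 2.25429502, -0.73424041,  0.30323642]), 'tvec': array([-442.82998705,  309.12198286, 1161.59403001])}
{'fx': 383.3155502026051, 'fy': 383.3155502026051, 'cx': 281.1127820017022, 'cy': 205.50139997180983, 'rvec': array([ 2.14123925, -2.08089929,  0.20996968]), 'tvec': array([  -9.85749328,  558.63984077, 1227.42686827])}
{'fx': 360.7473041099174, 'fy': 360.7473041099174, 'cx': 283.29260837576714, 'cy': 207.71704694935727, 'mount': array([[ 9.99998453e-01, -1.64414178e-03,  6.24756964e-04,
         3.18216811e-01],
       [ 1.36247255e-03,  9.48758390e-01,  3.15999463e-01,
        -8.02744553e+01],
       [-1.11229133e-03, -3.15998123e-01,  9.48759163e-01,
        -1.41293484e+02],
       [ 0.00000000e+00,  0.00000000e+00,  0.00000000e+00,
         1.00000000e+00]])}
```

View pics/scene0.png

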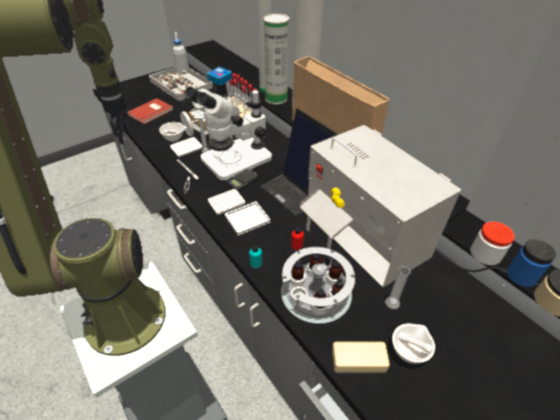

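View pics/top0.png

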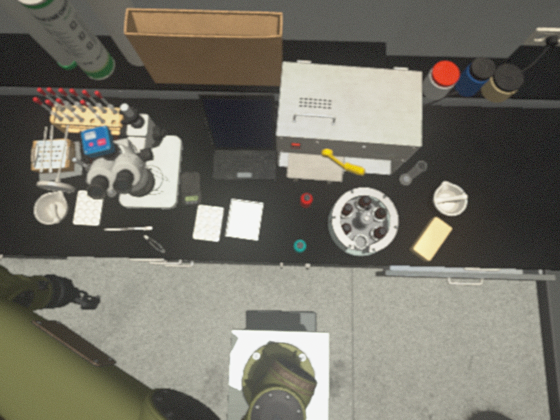

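```bash
cat > h.py <<'E'
import numpy as np, cv2
from station import ctrl
from scipy.spatial.transform import Rotation as R
def cam(n,obs=None):
    c=ctrl.calibration(n);K=np.array([[c['fx'],0,c['cx']],[0,c['fy'],c['cy']],[0,0,1.]])
    if 'mount' in c:
        T=np.eye(4);T[:3,:3]=R.from_rotvec(obs['tcp_rot']).as_matrix();T[:3,3]=obs['tool_pos']
        M=np.linalg.inv(T@c['mount']);return K,M[:3,:3],M[:3,3]
    return K,R.from_rotvec(c['rvec']).as_matrix(),c['tvec']
def ray(C,uv,z):
    K,r,t=C;d=r.T@np.linalg.inv(K)@[uv[0],uv[1],1];o=-r.T@t
    return o+d*(z-o[2])/d[2]
def proj(C,p):
    K,r,t=C;q=K@(r@np.asarray(p,float)+t);return q[:2]/q[2]
def save(im,name,box=None,s=1):
    if box: x0,y0,x1,y1=box;im=im[y0:y1,x0:x1]
    cv2.imwrite(f'pics/{name}.png',cv2.resize(im,None,fx=s,fy=s,interpolation=cv2.INTER_CUBIC))
E
python3 - <<'E'
from h import *
T=cv2.imread('pics/top0.png');S=cv2.imread('pics/scene0.png')
save(T,'t1',(320,175,410,265),6.5);save(S,'s1',(270,240,370,325),6.5);save(T,'t2',(180,170,320,270),5.5)
C=cam('top')
for n,uv,z in(('car',(364,221),97),('paper245',(245,219),4),('plate208',(208,223),10),('red',(307,199),80),('turq',(300,245),80)): print(n,ray(C,uv,z).round())
E
```

```text
car [ 507. -262.   97.]
paper245 [518. 130.   4.]
plate208 [500. 257.  10.]
red [578. -79.  80.]
turq [426. -59.  80.]
```

View pics/t1.png

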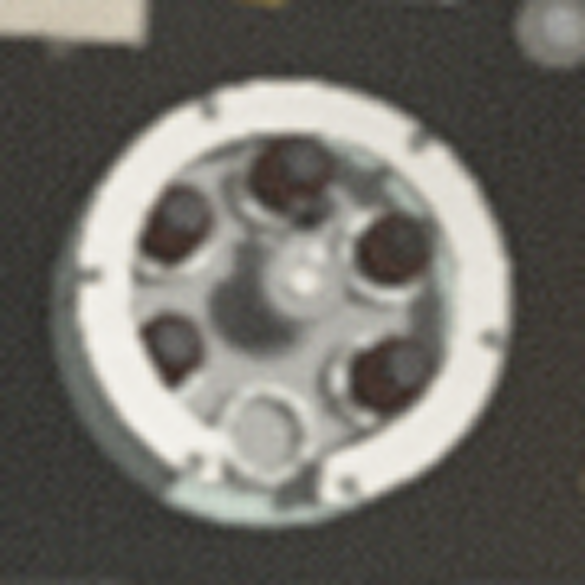

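View pics/s1.png

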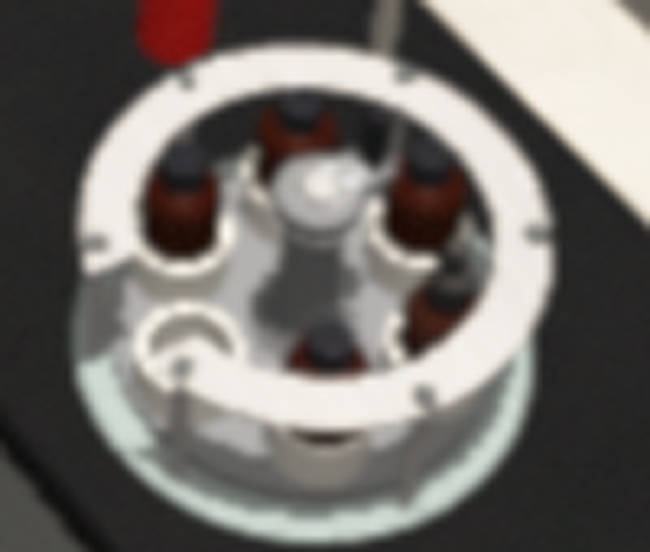

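View pics/t2.png

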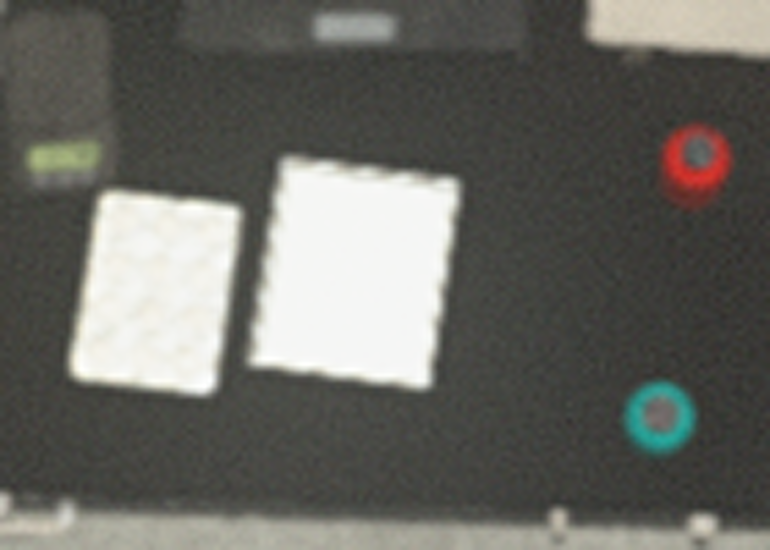

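Top view: the ring centre is near (364,221) and the gate opens downwards, with the empty cup at about (360,241). The tray is at (245,219), the spot plate at (208,223), and the red and turquoise look-alikes are off the carousel. The bottle types aren't clear from here, so I'll take the wrist camera over.

>>> move_arm:
  commands:
    - [[9, -33, 3], [0, 0, 0], 1]
    - [[9, -33, 3], [0, 0, 0], 1]
    - [[9, -33, 3], [0, 0, 0], 1]
    - [[9, -33, 3], [0, 0, 0], 1]
    - [[9, -33, 3], [0, 0, 0], 1]
    - [[9, -33, 3], [0, 0, 0], 1]
    - [[9, -33, 3], [0, 0, 0], 1]
    - [[9, -33, 3], [0, 0, 0], 1]
    - [[9, -33, 3], [0, 0, 0], 1]
    - [[9, -33, 3], [0, 0, 0], 1]
    - [[9, -33, 3], [0, 0, 0], 1]
    - [[9, -33, 3], [0, 0, 0], 1]

```text
time_s: 1.3
tool_pos: [374.7, 140.0, 267.2]
tcp_rot: [-2.67, -1.656, 0.0]
ft_force: [-0.1, 0.2, 0.4]
grip_width: 1.005
```

>>> move_arm:
  commands:
    - [[9, -33, 3], [0, 0, 0], 1]
    - [[9, -33, 3], [0, 0, 0], 1]
    - [[9, -33, 3], [0, 0, 0], 1]
    - [[9, -33, 3], [0, 0, 0], 1]
    - [[9, -33, 3], [0, 0, 0], 1]
    - [[9, -33, 3], [0, 0, 0], 1]
    - [[9, -33, 3], [0, 0, 0], 1]
    - [[9, -33, 3], [0, 0, 0], 1]
    - [[9, -33, 3], [0, 0, 0], 1]
    - [[9, -33, 3], [0, 0, 0], 1]
    - [[9, -33, 3], [0, 0, 0], 1]
    - [[0, 0, 0], [0, 0, 0], 1]

```text
time_s: 2.5
tool_pos: [474.5, -224.9, 299.7]
tcp_rot: [2.672, 1.65, -0.001]
ft_force: [0.3, -0.1, -0.5]
grip_width: 1.002
```

Run:
```python
from h import *
o=ctrl.get_obs();print(o['time_s'],o['tool_pos'],o['tcp_rot'],o['joint_pos'])
im=ctrl.grab_frame('wrist');cv2.imwrite('pics/w1.png',im)
```

```text
2.5 [ 474.46387105 -224.8887468   299.72968574] [ 2.67240694e+00  1.65010986e+00 -1.15150544e-03] [-4.41960164e-01  1.52327624e-01 -9.75338746e-02  1.32066886e+00
 -1.04675960e-03  2.25152398e-02]
```

View pics/w1.png

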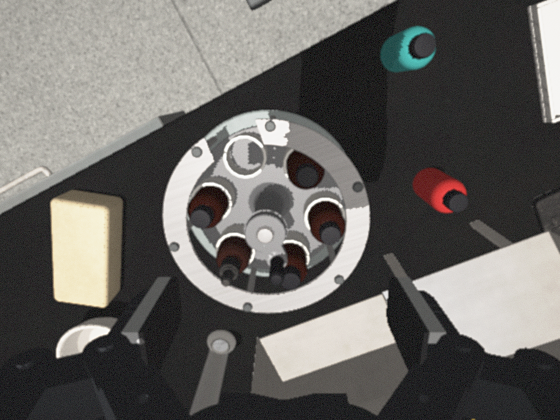

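Run:
```python
from h import *
im=cv2.imread('pics/w1.png');save(im,'w1c',(155,100,380,320),2.6)
```

```text
(no output)
```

View pics/w1c.png

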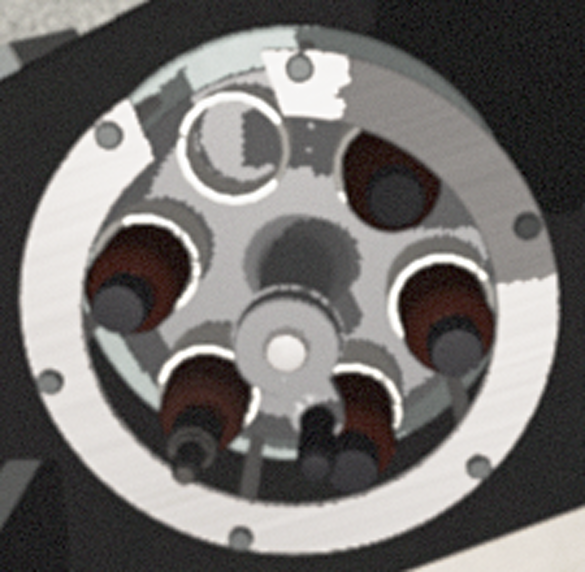

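Run:
```python
from h import *
import scipy.optimize as so
o=dict(tool_pos=np.array([474.46387105,-224.8887468,299.72968574]),tcp_rot=np.array([2.67240694,1.65010986,-1.15150544e-03]))
C=cam('wrist',o)
c=lambda u,v:(155+u/2.6,100+v/2.6)
P=np.array([ray(C,c(*q),98)[:2] for q in[(109,135),(299,68),(527,226),(478,466),(240,538),(50,381)]])
f=lambda p:np.hypot(*(P-p[:2]).T)-p[2]
s=so.least_squares(f,[507,-262,94]);ctr=s.x[:2];print('ring',s.x,s.fun)
print('screw az',np.degrees(np.arctan2(*(P-ctr).T[::-1])))
def show(n,q,z):
    p=ray(C,c(*q),z)[:2];d=p-ctr;print(n,p.round(1),'r',np.hypot(*d).round(1),'az',np.degrees(np.arctan2(d[1],d[0])).round(1))
show('emptycup rim',(231,146),50)
for q in((395,200),(458,350),(355,469),(122,307)):show('cap',q,105)
show('teat tip',(184,472),124);show('collar',(190,450),103)
show('knobtop',(316,464),160);show('knobbottom',(320,415),124);show('hub top',(287,352),122)
# gate edges at z97
for q in((152,158),(131,102),(280,118),(265,55)):show('gate',q,97)
```

```text
ring [ 514.01410989 -263.76443592   99.03532073] [ 0.05308238 -0.01916802  0.04929302 -0.11215796  0.14237033 -0.11341976]
screw az [-165.72104562  150.43736659   87.31769768   24.39414688  -39.71769484
 -102.78373821]
emptycup rim [ 447.1 -258.8] r 67.1 az 175.8
cap [ 485.4 -204.7] r 65.6 az 115.8
cap [ 550.1 -208.6] r 66.0 az 56.8
cap [ 578.9 -267.2] r 65.0 az -3.1
cap [ 476.4 -315.7] r 64.1 az -125.9
teat tip [ 540.7 -321.8] r 63.9 az -65.3
collar [ 542.2 -323.5] r 66.0 az -64.7
knobtop [ 542.4 -265.3] r 28.5 az -3.1
knobbottom [ 542.6 -264.4] r 28.6 az -1.2
hub top [ 515.1 -264.1] r 1.2 az -15.8
gate [ 432.5 -278.7] r 82.8 az -169.6
gate [ 411.3 -275.1] r 103.4 az -173.7
gate [ 440.8 -229.4] r 80.9 az 154.9
gate [ 418.4 -223.8] r 103.6 az 157.3
```

Candidates on the carousel, in w1.png pixels:
- Flat caps at (307,177), (331,235), (291,280) and (202,218).
- The bottle at about (228,275), with a narrow grey teat tip on a collar. Only this one fits the dropper bottle, and the enlarged crop confirms it.

The knob is at about (277,275). The gate azimuth is 172.4° and the dropper is at about -64.4°, so I need to turn about -123°.

>>> move_arm:
  commands:
    - [[14, -8, -24], [0, 0, 0], 0]
    - [[14, -8, -24], [0, 0, 0], 0]
    - [[14, -8, -24], [0, 0, 0], 0]
    - [[14, -8, -24], [0, 0, 0], 0]
    - [[13, -8, -19], [0, 0, 0], 0]
    - [[0, 0, 0], [0, 0, 0], 0]
    - [[0, 0, 0], [0, 0, 0], 0]

```text
time_s: 3.25
tool_pos: [542.1, -260.4, 185.1]
tcp_rot: [-2.668, -1.656, 0.001]
ft_force: [0.3, -0.3, 0.4]
grip_width: 0.499
```

```bash
cat > look.py <<'E'
import sys
from h import *
import json
n=sys.argv[1]
o=ctrl.get_obs();print(o['time_s'],o['tool_pos'].round(1),o['tcp_rot'].round(3),o['ft_force'].round(1),round(float(o['grip_width']),3))
im=ctrl.grab_frame('wrist');cv2.imwrite(f'pics/{n}.png',im)
json.dump(dict(tool_pos=list(o['tool_pos']),tcp_rot=list(o['tcp_rot'])),open(f'pics/{n}.json','w'))
C=cam('wrist',o);print('tcp px',proj(C,o['tool_pos']).round())
E
python3 look.py w2
```

```text
3.25 [ 542.1 -260.4  185.1] [-2.668e+00 -1.656e+00  1.000e-03] [ 0.3 -0.3  0.4] 0.499
tcp px [282. 279.]
```

View pics/w2.png

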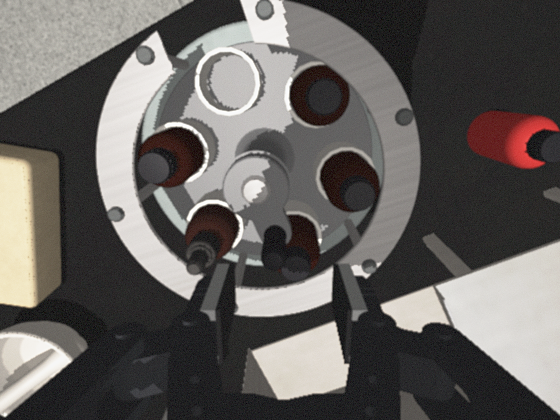

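Run:
```python
from h import *
im=cv2.imread('pics/w2.png');save(im,'w2c',(180,150,380,300),4)
```

```text
(no output)
```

View pics/w2c.png

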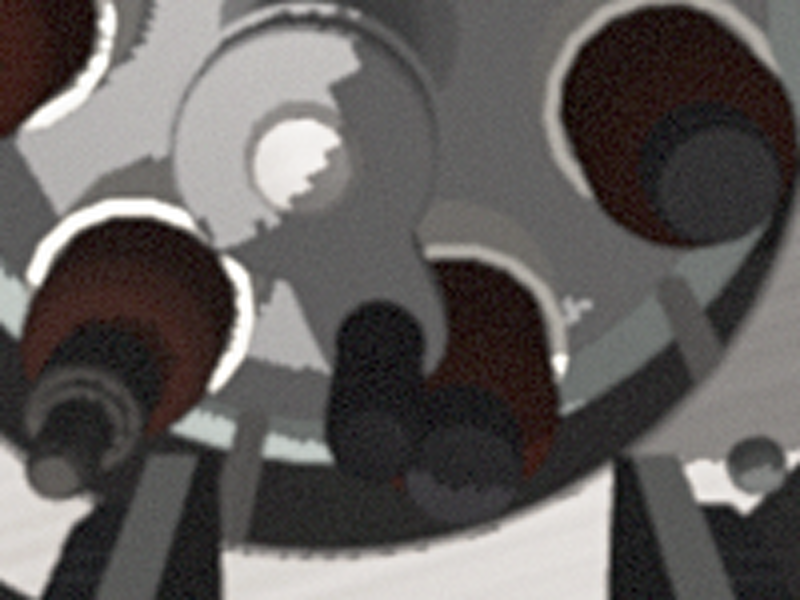

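Run:
```python
from h import *
import json
import scipy.optimize as so
o={k:np.array(v) for k,v in json.load(open('pics/w2.json')).items()}
C=cam('wrist',o)
P=np.array([ray(C,q,98)[:2] for q in[(146,55),(265,9),(404,117),(369,267),(115,215)]])
f=lambda p:np.hypot(*(P-p[:2]).T)-p[2]
s=so.least_squares(f,[507,-262,94]);ctr=s.x[:2];print('ring',s.x,s.fun.round(1))
print('screw az',np.degrees(np.arctan2(*(P-ctr).T[::-1])).round(1))
c=lambda u,v:(180+u/4,150+v/4)
def show(n,q,z):
    p=ray(C,q,z)[:2];d=p-ctr;print(n,p.round(1),'r',np.hypot(*d).round(1),'az',np.degrees(np.arctan2(d[1],d[0])).round(1))
show('empty',(228,81),50)
for q in((324,97),(359,195),c(465,485),(154,168)):show('cap',q,105)
show('teat',c(57,475),124);show('collar',c(85,412),103)
show('knobtop',c(374,445),160);show('knobtop158?',c(374,437),160)
show('hubpin',c(301,163),126)
```

```text
ring [ 514.34791417 -264.36292559   99.3267987 ] [-0.4  0.3 -0.1 -0.1  0.2]
screw az [-166.2  150.1   87.4   24.3 -102.6]
empty [ 448.3 -257.9] r 66.3 az 174.4
cap [ 485.6 -205.1] r 65.9 az 115.9
cap [ 550.2 -209.8] r 65.3 az 56.7
cap [ 581.4 -269.5] r 67.3 az -4.4
cap [ 477.  -317.6] r 65.0 az -125.1
teat [ 541.9 -322.1] r 63.9 az -64.5
collar [ 541.1 -321.8] r 63.3 az -65.0
knobtop [ 543.5 -266.3] r 29.3 az -3.8
knobtop158? [ 542.5 -265.8] r 28.2 az -2.9
hubpin [ 513.6 -263.8] r 0.9 az 143.1
```

>>> move_arm:
  commands:
    - [[1, -5, -10], [0, 0, 0], 0]
    - [[0, 0, -15], [0, 0, 0], 0]
    - [[0, 0, -15], [0, 0, 0], 0]
    - [[0, 0, -14], [0, 0, 0], 0]
    - [[0, 0, 0], [0, 0, 0], 0]

```text
time_s: 3.8
tool_pos: [542.4, -266.0, 129.5]
tcp_rot: [-2.668, -1.654, 0.002]
ft_force: [-0.7, 0.4, -0.5]
grip_width: 0.503
```

>>> move_arm:
  commands:
    - [[0, 0, 0], [0, 0, 0], -1]
    - [[0, 0, 0], [0, 0, 0], -1]
    - [[0, 0, 0], [0, 0, 0], -1]
    - [[0, 0, 0], [0, 0, 0], -1]
    - [[0, 0, 0], [0, 0, 0], -1]
    - [[0, 0, 0], [0, 0, 0], -1]

```text
time_s: 4.4
tool_pos: [544.2, -267.0, 132.4]
tcp_rot: [2.669, 1.654, 0.001]
ft_force: [-2.4, -0.1, 6.2]
grip_width: 0.14
```

```bash
python3 look.py w3
python3 - <<'E'
import numpy as np
# knob waypoints from az -4 clockwise to -127.2+... 
a=np.radians(np.linspace(-4,-127.2,23));p=30*np.c_[np.cos(a),np.sin(a)]
d=np.diff(p,axis=0);print(d.round(1).tolist(),d.sum(0))
E
```

```text
4.4 [ 544.2 -267.   132.4] [2.669e+00 1.654e+00 1.000e-03] [-2.4 -0.1  6.2] 0.14
tcp px [282. 279.]
[[-0.3, -2.9], [-0.6, -2.9], [-0.9, -2.8], [-1.2, -2.7], [-1.4, -2.6], [-1.7, -2.4], [-1.9, -2.2], [-2.1, -2.0], [-2.3, -1.8], [-2.5, -1.6], [-2.6, -1.3], [-2.7, -1.1], [-2.8, -0.8], [-2.9, -0.5], [-2.9, -0.2], [-2.9, 0.0], [-2.9, 0.3], [-2.9, 0.6], [-2.8, 0.9], [-2.7, 1.2], [-2.6, 1.4], [-2.4, 1.7]] [-48.06489495 -21.80320333]
```

View pics/w3.png

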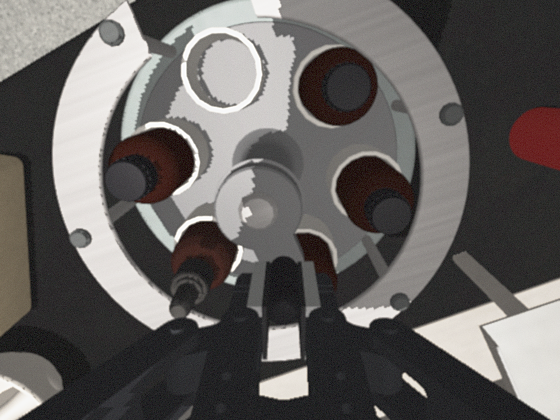

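>>> move_arm:
  commands:
    - [[-0.3, -2.9, 0], [0, 0, 0], -1]
    - [[-0.6, -2.9, 0], [0, 0, 0], -1]
    - [[-0.9, -2.8, 0], [0, 0, 0], -1]
    - [[-1.2, -2.7, 0], [0, 0, 0], -1]
    - [[-1.4, -2.6, 0], [0, 0, 0], -1]
    - [[-1.7, -2.4, 0], [0, 0, 0], -1]
    - [[-1.9, -2.2, 0], [0, 0, 0], -1]
    - [[-2.1, -2.0, 0], [0, 0, 0], -1]
    - [[-2.3, -1.8, 0], [0, 0, 0], -1]
    - [[-2.5, -1.6, 0], [0, 0, 0], -1]
    - [[-2.6, -1.3, 0], [0, 0, 0], -1]

```text
time_s: 5.55
tool_pos: [527.7, -291.8, 132.4]
tcp_rot: [2.668, 1.655, 0.004]
ft_force: [2.1, 1.9, 5.7]
grip_width: 0.142
```

>>> move_arm:
  commands:
    - [[-2.7, -1.1, 0], [0, 0, 0], -1]
    - [[-2.8, -0.8, 0], [0, 0, 0], -1]
    - [[-2.9, -0.5, 0], [0, 0, 0], -1]
    - [[-2.9, -0.2, 0], [0, 0, 0], -1]
    - [[-2.9, 0, 0], [0, 0, 0], -1]
    - [[-2.9, 0.3, 0], [0, 0, 0], -1]
    - [[-2.9, 0.6, 0], [0, 0, 0], -1]
    - [[-2.8, 0.9, 0], [0, 0, 0], -1]
    - [[-2.7, 1.2, 0], [0, 0, 0], -1]
    - [[-2.6, 1.4, 0], [0, 0, 0], -1]
    - [[-2.4, 1.7, 0], [0, 0, 0], -1]
    - [[0, 0, 0], [0, 0, 0], -1]

```text
time_s: 6.75
tool_pos: [496.1, -288.9, 132.3]
tcp_rot: [2.669, 1.654, 0.001]
ft_force: [-0.4, -0.4, 7.5]
grip_width: 0.136
```

```bash
python3 look.py w4
```

```text
6.75 [ 496.1 -288.9  132.3] [2.669e+00 1.654e+00 1.000e-03] [-0.4 -0.4  7.5] 0.136
tcp px [282. 279.]
```

View pics/w4.png

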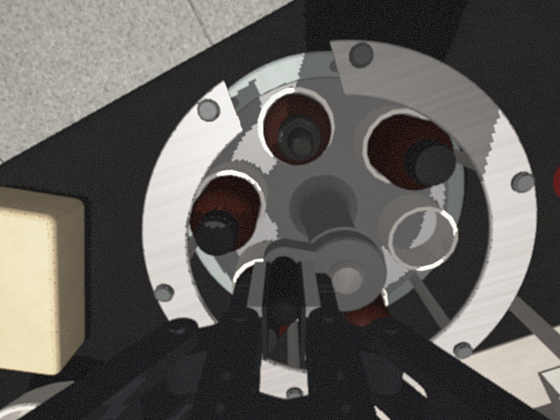

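```bash
cat > m.py <<'E'
from h import *
import json,sys
import scipy.optimize as so
def load(n): return cam('wrist',{k:np.array(v) for k,v in json.load(open(f'pics/{n}.json')).items()})
def ring(C,px):
    P=np.array([ray(C,q,98)[:2] for q in px]);f=lambda p:np.hypot(*(P-p[:2]).T)-p[2]
    s=so.least_squares(f,[507,-262,94]);print('ring',s.x.round(1),s.fun.round(1),'az',np.degrees(np.arctan2(*(P-s.x[:2]).T[::-1])).round(1))
    return s.x[:2]
def show(C,ctr,n,q,z):
    p=ray(C,q,z)[:2];d=p-ctr;print(n,p.round(1),'r',np.hypot(*d).round(1),'az',np.degrees(np.arctan2(d[1],d[0])).round(1))
E
python3 - <<'E'
from m import *
im=cv2.imread('pics/w4.png');save(im,'w4c',(240,75,350,175),6)
C=load('w4');c=ring(C,[(208,109),(361,55),(522,182),(463,350),(164,292),(293,394)])
show(C,c,'teat',(302,143),124);show(C,c,'cap',(435,158),105);show(C,c,'cap',(217,233),105);show(C,c,'hub',(347,279),126)
show(C,c,'body',(296,127),91)
E
```

```text
ring [ 513.3 -264.2   98.8] [ 0.4 -0.2 -0.2  0.4 -0.2 -0.2] az [-165.7  150.3   87.3   24.3 -102.8  -40.2]
teat [ 447.3 -255.5] r 66.6 az 172.5
cap [ 484.5 -202.9] r 67.7 az 115.2
cap [ 471.9 -313.8] r 64.6 az -129.9
hub [ 512.7 -263.9] r 0.8 az 155.1
body [ 444.  -255.4] r 69.9 az 172.8
```

View pics/w4c.png

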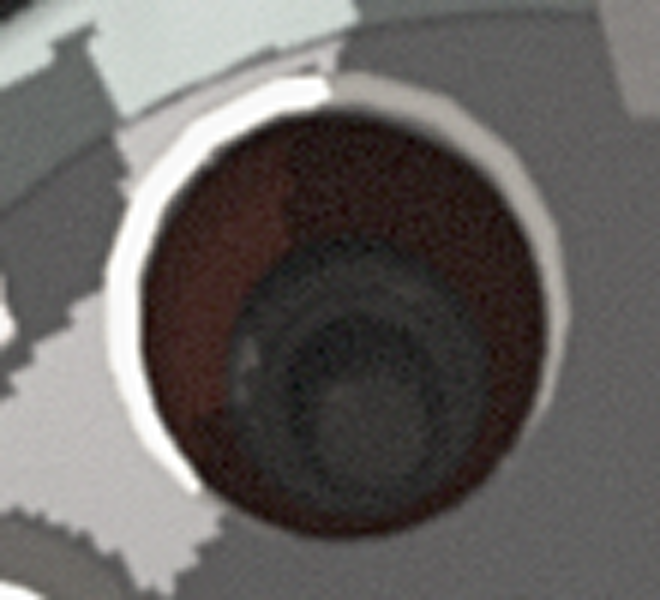

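Teat tip at about (302,145): measured azimuth 172.5° against a gate azimuth of 172.3°, radius 66.6. It stands squarely in the gate. I'll release the knob, rise and go over the teat.

>>> move_arm:
  commands:
    - [[0, 0, 0], [0, 0, 0], 0]
    - [[0, 0, 0], [0, 0, 0], 0]
    - [[0, 0, 0], [0, 0, 0], 0]
    - [[0, 0, 20], [0, 0, 0], 0]
    - [[0, 0, 30], [0, 0, 0], 0]
    - [[-24, 16, 20], [0, 0, 0], 0]
    - [[-23, 15, 0], [0, 0, 0], 0]
    - [[0, 0, 0], [0, 0, 0], 0]
    - [[0, 0, 0], [0, 0, 0], 0]

```text
time_s: 7.7
tool_pos: [448.7, -257.2, 201.3]
tcp_rot: [2.67, 1.655, 0.0]
ft_force: [0.3, -0.1, -0.6]
grip_width: 0.503
```

```bash
python3 look.py w5
```

```text
7.7 [ 448.7 -257.2  201.3] [2.67  1.655 0.   ] [ 0.3 -0.1 -0.6] 0.503
tcp px [282. 279.]
```

View pics/w5.png

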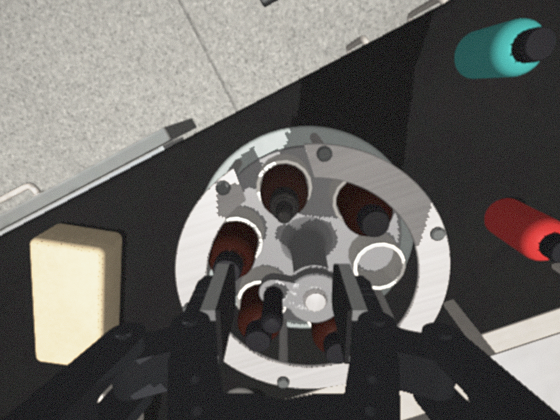

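Run:
```python
from m import *
im=cv2.imread('pics/w5.png');save(im,'w5c',(210,130,400,270),4.2)
```

```text
(no output)
```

View pics/w5c.png

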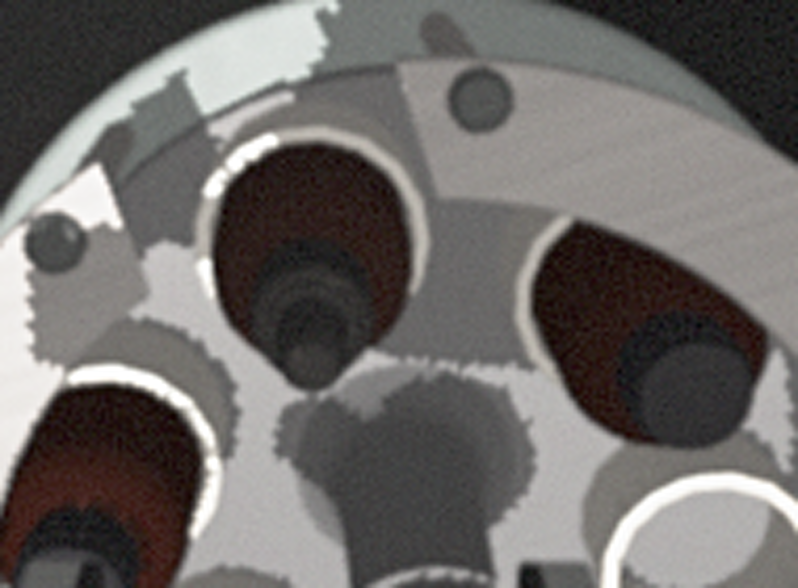

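Run:
```python
from m import *
C=load('w5');k=lambda u,v:(210+u/4.2,130+v/4.2)
c=ring(C,[k(57,241),k(480,99),(437,234),(283,382)])
show(C,c,'teat top',k(313,362),124);show(C,c,'collar',k(312,306),103);show(C,c,'cap',k(694,393),105)
# tray corners from top image: white mask
T=cv2.imread('pics/top0.png');m=cv2.inRange(T,(200,200,200),(255,255,255));m[:,:222]=0;m[:,270:]=0;m[:190]=0;m[250:]=0
r=cv2.minAreaRect(cv2.findNonZero(m));print(r)
Ct=cam('top');print('tray ctr z16',ray(Ct,r[0],16).round(1));b=cv2.boxPoints(r);q=np.array([ray(Ct,p,16) for p in b]);print(q.round(0));print(np.linalg.norm(q-np.roll(q,1,0),axis=1).round())
# cross-check top calibration on ring
```

```text
ring [ 513.6 -264.3   98.9] [-0.1  0.2 -0.1  0. ] az [-166.   150.2   87.3  -39.6]
teat top [ 447.7 -255.3] r 66.6 az 172.3
collar [ 445.6 -254.4] r 68.8 az 171.7
cap [ 487.3 -203.6] r 66.2 az 113.5
((240.33999633789062, 218.61996459960938), (39.31513977050781, 36.76955032348633), 8.130102157592773)
tray ctr z16 [517.2 145.3  16. ]
[[462. 218.  16.]
 [589. 208.  16.]
 [574.  72.  16.]
 [447.  84.  16.]]
[134. 128. 137. 128.]
```

>>> move_arm:
  commands:
    - [[-1, 2, -20], [0, 0, 0], 0]
    - [[0, 0, -25], [0, 0, 0], 0]
    - [[0, 0, -20], [0, 0, 0], 0]
    - [[0, 0, -15], [0, 0, 0], 0]
    - [[0, 0, -8], [0, 0, 0], 0]
    - [[0, 0, -8], [0, 0, 0], 0]
    - [[0, 0, 0], [0, 0, 0], 0]

```text
time_s: 8.45
tool_pos: [447.6, -255.2, 104.4]
tcp_rot: [-2.669, -1.655, 0.001]
ft_force: [-0.7, -0.4, -0.4]
grip_width: 0.503
```

```bash
python3 look.py w6
```

```text
8.45 [ 447.6 -255.2  104.4] [-2.669e+00 -1.655e+00  1.000e-03] [-0.7 -0.4 -0.4] 0.503
tcp px [282. 279.]
```

View pics/w6.png

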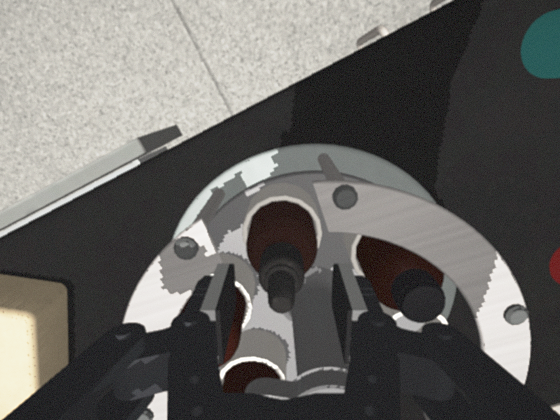

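>>> move_arm:
  commands:
    - [[0, 0, 0], [0, 0, 0], -1]
    - [[0, 0, 0], [0, 0, 0], -1]
    - [[0, 0, 0], [0, 0, 0], -1]
    - [[0, 0, 0], [0, 0, 0], -1]
    - [[0, 0, 0], [0, 0, 0], -1]
    - [[0, 0, 0], [0, 0, 0], -1]

```text
time_s: 9.1
tool_pos: [448.4, -255.8, 106.1]
tcp_rot: [2.669, 1.654, 0.001]
ft_force: [-0.2, -0.7, 6.5]
grip_width: 0.121
```

>>> move_arm:
  commands:
    - [[0, 0, 4], [0, 0, 0], -1]
    - [[0, 0, 6], [0, 0, 0], -1]
    - [[0, 0, 8], [0, 0, 0], -1]
    - [[0, 0, 8], [0, 0, 0], -1]
    - [[0, 0, 0], [0, 0, 0], -1]

```text
time_s: 9.6
tool_pos: [448.6, -255.7, 132.8]
tcp_rot: [2.668, 1.654, 0.002]
ft_force: [0.3, -0.2, -0.5]
grip_width: 0.121
```

```bash
python3 look.py w7
```

```text
9.6 [ 448.6 -255.7  132.8] [2.668e+00 1.654e+00 2.000e-03] [ 0.3 -0.2 -0.5] 0.121
tcp px [282. 279.]
```

View pics/w7.png

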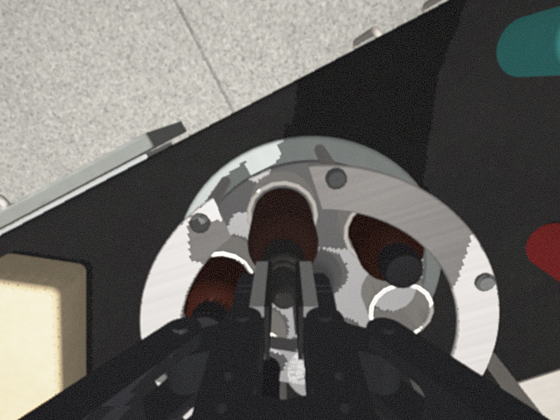

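>>> move_arm:
  commands:
    - [[0, 0, 10], [0, 0, 0], -1]
    - [[0, 0, 10], [0, 0, 0], -1]
    - [[0, 0, 10], [0, 0, 0], -1]
    - [[0, 0, 10], [0, 0, 0], -1]
    - [[0, 0, 10], [0, 0, 0], -1]
    - [[0, 0, 10], [0, 0, 0], -1]
    - [[0, 0, 15], [0, 0, 0], -1]
    - [[0, 0, 15], [0, 0, 0], -1]
    - [[0, 0, 15], [0, 0, 0], -1]
    - [[0, 0, 15], [0, 0, 0], -1]
    - [[0, 0, 10], [0, 0, 0], -1]
    - [[0, 0, 0], [0, 0, 0], -1]

```text
time_s: 10.85
tool_pos: [448.6, -255.7, 263.0]
tcp_rot: [2.668, 1.654, 0.002]
ft_force: [0.4, 1.0, -1.0]
grip_width: 0.119
```

```bash
python3 look.py w8
python3 - <<'E'
from h import *
S=ctrl.grab_frame('scene');save(S,'s8',(200,180,380,330),4)
E
```

```text
10.85 [ 448.6 -255.7  263. ] [2.668e+00 1.654e+00 2.000e-03] [ 0.4  1.  -1. ] 0.119
tcp px [282. 279.]
```

View pics/w8.png

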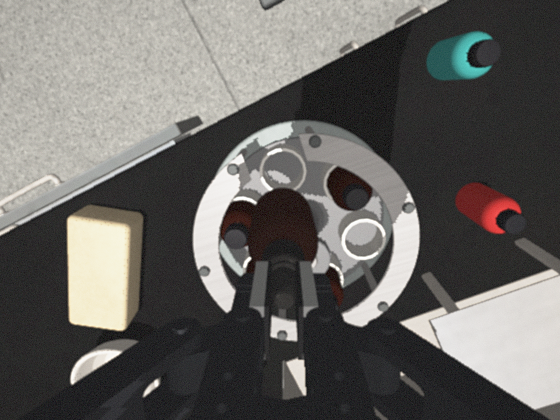

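View pics/s8.png

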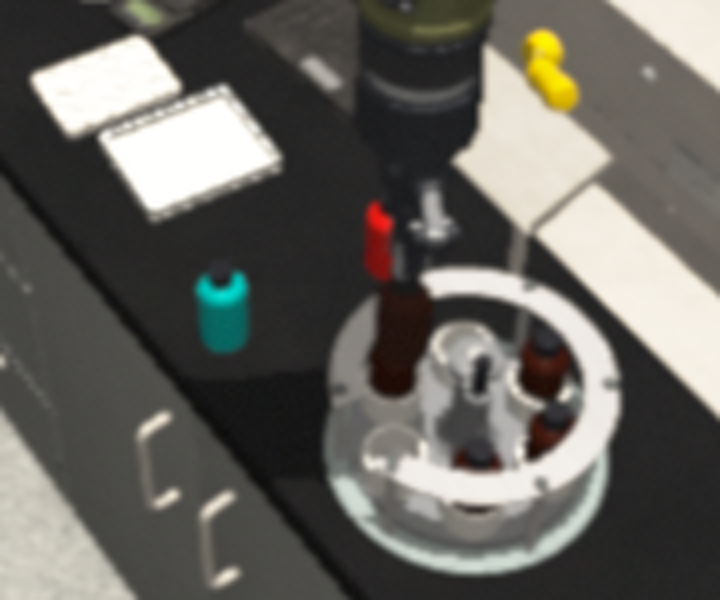

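Run:
```python
from h import *
for n,q in(('top',[(180+u/5.5,170+v/5.5) for u,v in[(283,157),(460,178),(430,387),(250,365)]]),('scene',[(200+u/4,180+v/4) for u,v in[(98,134),(225,86),(282,160),(152,220)]])):
    C=cam(n);P=np.array([ray(C,p,16) for p in q]);print(n,P.round(0)[:,:2].tolist(),P.mean(0).round(1),np.linalg.norm(P-np.roll(P,1,0),axis=1).round())
C=cam('top');print('ring check',ray(C,(320+296/6.5,175+293/6.5),97))
```

```text
top [[587.0, 180.0], [577.0, 67.0], [444.0, 81.0], [455.0, 193.0]] [515.6 130.2  16. ] [133. 113. 133. 112.]
scene [[455.0, 191.0], [587.0, 176.0], [573.0, 63.0], [438.0, 70.0]] [513.6 124.9  16. ] [122. 133. 114. 135.]
ring check [ 510.26320245 -267.1981042    97.        ]
```

>>> move_arm:
  commands:
    - [[1, 6, 0], [0, 0, 0], -1]
    - [[2, 12, 0], [0, 0, 0], -1]
    - [[3, 18, 0], [0, 0, 0], -1]
    - [[3, 20, 0], [0, 0, 0], -1]
    - [[3, 20, 0], [0, 0, 0], -1]
    - [[3, 20, 0], [0, 0, 0], -1]
    - [[3, 20, 0], [0, 0, 0], -1]
    - [[3, 20, 0], [0, 0, 0], -1]
    - [[3, 20, 0], [0, 0, 0], -1]
    - [[4, 20, 0], [0, 0, 0], -1]
    - [[4, 20, 0], [0, 0, 0], -1]
    - [[4, 20, 0], [0, 0, 0], -1]

```text
time_s: 12.15
tool_pos: [483.3, -37.5, 260.8]
tcp_rot: [-2.669, -1.656, 0.001]
ft_force: [-0.2, -0.4, -1.3]
grip_width: 0.124
```

>>> move_arm:
  commands:
    - [[4, 20, 0], [0, 0, 0], -1]
    - [[4, 20, 0], [0, 0, 0], -1]
    - [[4, 20, 0], [0, 0, 0], -1]
    - [[4, 20, 0], [0, 0, 0], -1]
    - [[4, 20, 0], [0, 0, 0], -1]
    - [[3, 20, 0], [0, 0, 0], -1]
    - [[3, 20, 0], [0, 0, 0], -1]
    - [[3, 16, 0], [0, 0, 0], -1]
    - [[2, 9, 0], [0, 0, 0], -1]
    - [[1, 4, 0], [0, 0, 0], -1]
    - [[0, 0, 0], [0, 0, 0], -1]
    - [[0, 0, 0], [0, 0, 0], -1]

```text
time_s: 13.35
tool_pos: [515.7, 129.2, 261.2]
tcp_rot: [2.67, 1.655, -0.001]
ft_force: [0.4, -0.2, -0.8]
grip_width: 0.119
```

```bash
python3 look.py w9
python3 - <<'E'
from h import *
S=ctrl.grab_frame('scene');save(S,'s9',(170,130,350,270),4)
E
```

```text
13.35 [515.7 129.2 261.2] [ 2.670e+00  1.655e+00 -1.000e-03] [ 0.4 -0.2 -0.8] 0.119
tcp px [282. 279.]
```

View pics/w9.png

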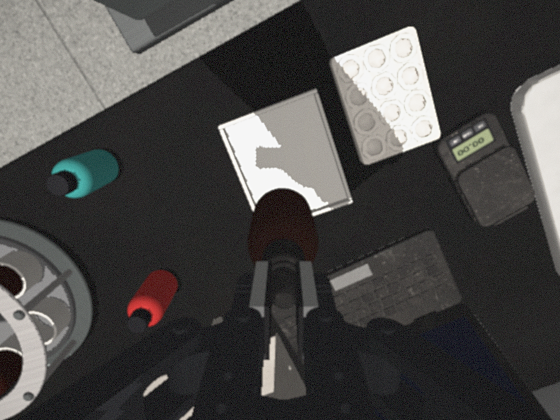

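View pics/s9.png

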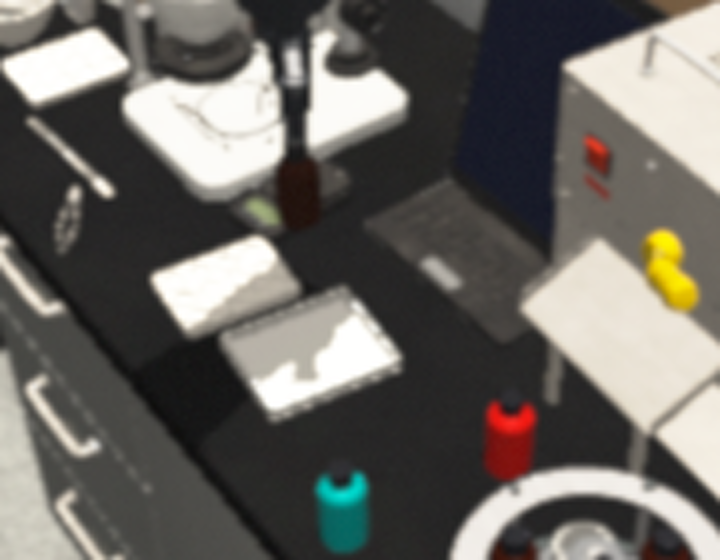

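Run:
```python
from m import *
C=load('w9')
for z in (16,):
    P=np.array([ray(C,p,z)[:2] for p in[(218,125),(316,90),(352,201)]]);print(P.round(1),(P[0]+P[2])/2,np.linalg.norm(P[0]-P[1]),np.linalg.norm(P[1]-P[2]))
```

```text
[[446.8  87.6]
 [461.  194.3]
 [586.6 180.6]] [516.70086239 134.13072314] 107.63278165659987 126.29414124440821
```

>>> move_arm:
  commands:
    - [[1, 2, -10], [0, 0, 0], -1]
    - [[0, 0, -18], [0, 0, 0], -1]
    - [[0, 0, -20], [0, 0, 0], -1]
    - [[0, 0, -20], [0, 0, 0], -1]
    - [[0, 0, -20], [0, 0, 0], -1]
    - [[0, 0, -20], [0, 0, 0], -1]
    - [[0, 0, -18], [0, 0, 0], -1]
    - [[0, 0, -14], [0, 0, 0], -1]
    - [[0, 0, -10], [0, 0, 0], -1]
    - [[0, 0, -8], [0, 0, 0], -1]
    - [[0, 0, -5], [0, 0, 0], -1]
    - [[0, 0, 0], [0, 0, 0], -1]

```text
time_s: 14.65
tool_pos: [516.5, 131.6, 97.8]
tcp_rot: [-2.67, -1.655, 0.001]
ft_force: [-0.3, -0.8, -0.4]
grip_width: 0.119
```

```bash
python3 look.py w10
python3 - <<'E'
from h import *
S=ctrl.grab_frame('scene');save(S,'s10',(190,160,330,260),5)
S=ctrl.grab_frame('top');save(S,'t10',(180,170,320,270),5)
E
```

```text
14.65 [516.5 131.6  97.8] [-2.670e+00 -1.655e+00  1.000e-03] [-0.3 -0.8 -0.4] 0.119
tcp px [282. 279.]
```

View pics/s10.png

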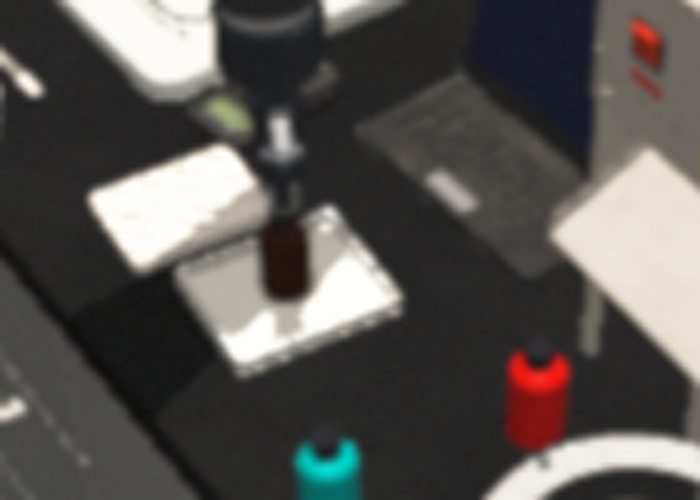

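View pics/w10.png

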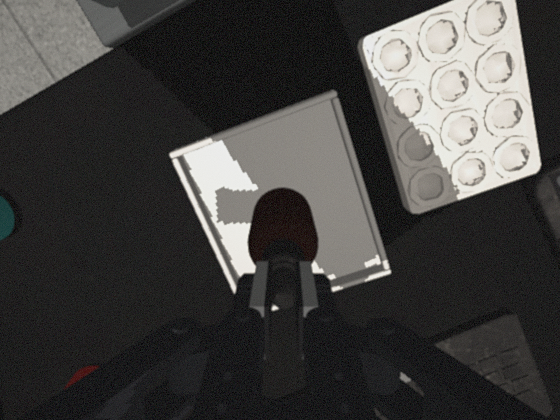

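>>> move_arm:
  commands:
    - [[0, 0, -2], [0, 0, 0], -1]
    - [[0, 0, -2], [0, 0, 0], -1]
    - [[0, 0, -1.5], [0, 0, 0], -1]
    - [[0, 0, -1], [0, 0, 0], -1]
    - [[0, 0, 0], [0, 0, 0], -1]

```text
time_s: 15.3
tool_pos: [516.6, 131.7, 91.6]
tcp_rot: [-2.67, -1.655, 0.001]
ft_force: [-0.2, -0.6, -1.7]
grip_width: 0.12
```

>>> move_arm:
  commands:
    - [[0, 0, -1], [0, 0, 0], -1]
    - [[0, 0, 0], [0, 0, 0], -1]

```text
time_s: 15.5
tool_pos: [516.7, 131.7, 90.7]
tcp_rot: [-2.67, -1.655, 0.0]
ft_force: [0.7, -0.8, -0.2]
grip_width: 0.123
```

>>> move_arm:
  commands:
    - [[0, 0, -0.7], [0, 0, 0], -1]
    - [[0, 0, 0], [0, 0, 0], -1]

```text
time_s: 15.7
tool_pos: [516.9, 131.7, 90.2]
tcp_rot: [2.67, 1.655, 0.0]
ft_force: [-0.3, -0.7, 0.2]
grip_width: 0.121
```

>>> move_arm:
  commands:
    - [[0, 0, -0.7], [0, 0, 0], -1]
    - [[0, 0, 0], [0, 0, 0], -1]

```text
time_s: 15.9
tool_pos: [517.4, 131.7, 90.2]
tcp_rot: [2.67, 1.655, 0.002]
ft_force: [-1.4, -0.8, 6.2]
grip_width: 0.124
```

Contact with the tray floor at 6 N. I'll open slowly, then rise.

>>> move_arm:
  commands:
    - [[0, 0, 0], [0, 0, 0], -0.6]
    - [[0, 0, 0], [0, 0, 0], -0.4]
    - [[0, 0, 0], [0, 0, 0], -0.2]
    - [[0, 0, 0], [0, 0, 0], 0]
    - [[0, 0, 0], [0, 0, 0], 0]
    - [[0, 0, 0], [0, 0, 0], 0]

```text
time_s: 16.5
tool_pos: [516.8, 131.7, 89.3]
tcp_rot: [-2.67, -1.655, 0.0]
ft_force: [0.4, 0.5, 0.1]
grip_width: 0.5
```

```bash
python3 look.py w11
```

```text
16.5 [516.8 131.7  89.3] [-2.67  -1.655  0.   ] [0.4 0.5 0.1] 0.5
tcp px [282. 279.]
```

View pics/w11.png

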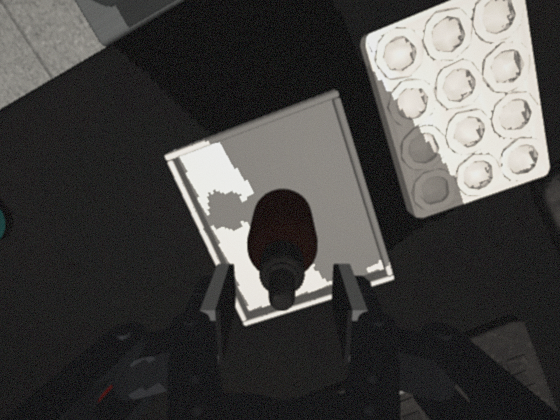

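Bottle standing free between the open fingers, teat at (282,298), with the tray around it. Rising straight up.

>>> move_arm:
  commands:
    - [[0, 0, 8], [0, 0, 0], 0]
    - [[0, 0, 15], [0, 0, 0], 0]
    - [[0, 0, 25], [0, 0, 0], 0]
    - [[0, 0, 30], [0, 0, 0], 0]
    - [[0, 0, 30], [0, 0, 0], 0]
    - [[0, 0, 30], [0, 0, 0], 0]
    - [[0, 0, 30], [0, 0, 0], 0]
    - [[-20, -10, 10], [0, 0, 0], 0]
    - [[-20, -10, 0], [0, 0, 0], 0]
    - [[0, 0, 0], [0, 0, 0], 0]
    - [[0, 0, 0], [0, 0, 0], 0]

```text
time_s: 17.65
tool_pos: [477.0, 111.7, 268.1]
tcp_rot: [2.67, 1.655, 0.002]
ft_force: [0.3, 0.8, -0.2]
grip_width: 0.499
```

```bash
python3 look.py w12
python3 - <<'E'
from h import *
S=ctrl.grab_frame('scene');save(S,'s12',(190,160,370,325),3.6)
E
```

```text
17.65 [477.  111.7 268.1] [2.670e+00 1.655e+00 2.000e-03] [ 0.3  0.8 -0.2] 0.499
tcp px [282. 279.]
```

View pics/w12.png

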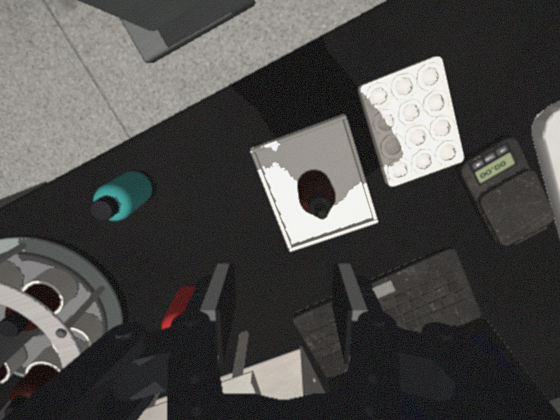

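View pics/s12.png

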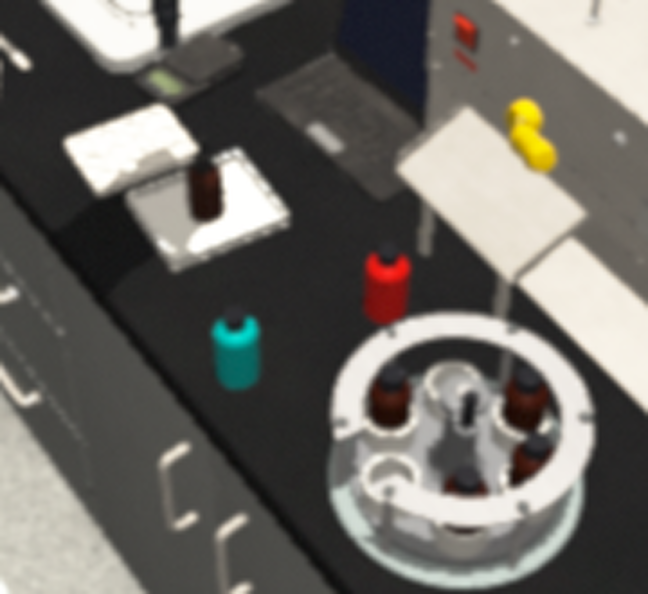

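Run:
```python
from m import *
C=load('w12')
P=np.array([ray(C,p,16)[:2] for p in[(250,150),(346,115),(378,223),(291,250)]]);print(P.round(1),P.mean(0))
c=P.mean(0);ex=P[2]-P[1];ex/=np.linalg.norm(ex);ey=np.array([-ex[1],ex[0]])
t=ray(C,(320,209),108)[:2];print(t,(t-c)@ex,(t-c)@ey)
o=ctrl.get_obs();print(o['qd'].round(3))
print(ctrl.sign_off())
```

```text
[[447.4  86.9]
 [460.  195.3]
 [589.2 180.2]
 [574.9  74.2]] [517.8734963  134.16170719]
[510.94679784 131.72907201] -6.596923131521941 -3.2214081863298722
[-0.     0.009  0.003 -0.001 -0.     0.   ]
the job is handed in; nothing more can be done
None
```

The dropper bottle is standing upright in the white spill tray, and I handed the job in at about 18 s of the 64 s allowed. `sign_off` gives no verdict, so the result rests on the checks below.

**What I did:** I turned the carousel by its crank knob about 123° clockwise, which put the dropper bottle in the gate. I then pinched it by the teat, lifted it straight out and lowered it into the tray until I felt light contact (about 6 N). After that I let go and backed the gripper clear.

**What the last checks showed:**
- **In the gate:** the bottle measured 172.3–172.5° against a gate direction of 172.3°, at radius 66.6 mm, which is within about 1 mm.
- **In the tray:** its position is about -7 mm in x and -3 mm in y from the tray centre, against limits of 45 and 36 mm.
- **Flat-capped bottles:** all four look seated and upright in their cups.
- **Other things on the bench:** the spot plate, balance and the red and turquoise look-alikes look unmoved in the last pictures. I did not look at the other bystanders again at the end.
- **Robot:** nothing was touching the gripper, and the wrist force read about zero.

**Disagreements:**
- **Tray centre:** the cameras disagreed by up to about 9 mm (y between 125 and 134 mm, plus one early reading of 145 that I discarded). I used the wrist camera, and the differences are well inside the tolerance.
- **Bottle position:** my last reading of the teat was about 6 mm short in x of where I released it. That could be measurement error or a slight lean, and I saw no lean in the pictures.

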